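# Zero the pair counter under its push-latch flap

### The arm

A 6-joint arm with a two-finger parallel gripper is mounted at the origin on the work surface. World frame = base frame: x ahead of the robot, y to its left, z up, the work surface at z = 0. Lengths are in mm, angles in rad, forces in N, time in s.
With the tool pointing down it reaches from about 400 to 925 mm from the base axis. Payload 3.4 kg.
Tool frame: the origin (TCP) lies midway between the tips of the shut fingers; the grasp point (between the pads) lies 19 mm behind it (manip.hold_point_z is the distance from the TCP to the grasp point, in mm); y points along the fingers, x is the direction in which the jaws open and shut, and the axes are right-handed (so a half turn about y gives the same grasp; the last joint's range is limited). The gripper opens to 85 mm and grips with 20 to 120 N. Pads are 22 mm wide; open, the fingers measure 114 mm over their backs; the gripper's body (76 mm by 85 mm) begins 54 mm behind the grasp point. The pads swing forward as they close: fully open they stand 13 mm farther back than shut.
Start: joints at [1.192, 0.307, 1.506, -0, 1.328, -0.073], TCP at [172.582, 548.495, 231.305] pointing down, gripper open.
Joint ranges: [-3.12, 3.12], [-1.05, 2.28], [0.14, 2.33], [-1.42, 4.57], [0.1, 2.73], [-2.68, 2.68]. Speed limits (rad/s): [2.57, 2.57, 3.14, 3.14, 3.14, 3.14].

### API

Orientations are given as a unit quaternion [w, x, y, z].
In Python, from cell import manip, readout, vision, workorder gives the robot as it stands. Calls block until the motion is done:
- manip.goto(position, orientation): joint-space move of the TCP to a pose.
- manip.move_straight(position, rot=None, rate=150, max_force=None): straight line of the TCP; rot=None keeps the orientation; rate is the mean speed in mm/s. With max_force (N) it stops when the force on the tool has changed by that much, and returns True; else False.
- manip.move_joints(angles): joint-space move.
- manip.open_gripper() and manip.grab(force=None): open the fingers fully, or close them until they stop; force is the grip in N (None keeps the last).
- manip.dwell(seconds).
- manip.inverse_kinematics(position, orientation): joint angles nearest the present ones, or None.
- readout.state(): the state.
- vision.grab_frame(name): name is "scene" or "top"; returns a dict with "image" (420x560x3 uint8, red, green, blue), "depth" (420x560 float32, mm along the optical axis (not along the pixel's ray), 0 where there is no reading), "intrinsics" (3x3 intrinsics, pixels), "extrinsics" (4x4, takes a point from world to camera coordinates). Camera axes: x right, y up, looking along -z (the intrinsics and any distortion apply to the point x, -y, -z); pixel columns grow to the right and rows downward; lengths in mm; the calibration is good to about 2 mm. A picture is of the moment at which its call begins.
A pose or a line that the arm cannot do raises manip.PlanningError and nothing moves.
- workorder.job_done(): hands the job in, once; it reports no verdict.
Trained networks look in a picture, given as the dict that the camera call returned (one of the last four; its "shot" number tells which), for a name from the list of things; names that differ only in an ending like _2 or _b are one class to them, and where a whole thing is asked for, a point or a joint stands for the part that bears it (a point fixed in the world has none). Each returns a list of dicts, best first, with "confidence" (0 to 1); they miss things now and then, are a little off and sometimes report something else, mostly with a low value. They report only what shows in the picture. A call takes as long as a camera call.
- vision.trace(picture, label): "region" (420x560 bool, what is visible of it) and "extent" ([left, top, width, height] in pixels, round what is visible of it).
- vision.pinpoint(picture, label): "pixel" ([column, row] in pixels: a listed point, or the origin of a listed thing).
The state is a dict: "clock": time; "joint_pos": joint angles; "dq": joint speeds; "joint_efforts": joint torques, N m; "eef_pos": TCP position; "tool_rot": TCP orientation; "wrist_force": force on the tool from outside, world axes, zero at the start; "torque": the same for the moment, N m; "gripper_width": finger opening in mm.
Only numpy, scipy, OpenCV 4.12 (cv2) and the standard library are available. Lean on these libraries where they do the work, as an engineer would, in place of code of your own. Each camera call takes 0.05 s, during which the arm holds its last target.

### The job

Zero the pair counter on the finishing bench: press the front edge of its one wide flap so that the flap pops open by itself, press the large round reset button underneath fully down, then push the flap over and press it shut again until its latch holds it flush. Push only on the outside of the flap with the fingertips, never pinch it or touch its underside; leave the small square key, the two narrow flaps of the socket box and everything else on the bench alone.

Things in the scene. Friction and masses are not known exactly. Their poses are not given: they have to be found in the camera images.
- counter: pair counter: fixed grey case 150 (x) x 240 (y) x 60 mm high, left or right on the bench; origin centre of its underside, x to its back (away from the robot at yaw 0), y to its left, z up. Left on top: black display window, 86 mm wide, 14 mm proud. Right on top: ONE wide grey flap, centred at y = -46, from x = -48 (free front edge) to x = +49 mm (hinge); behind it only 25 mm of flat case top
- flap (a joint): angle of the flap (rad): 0 = latched flush; negative = pressed in (stop -0.048); 1.75 = fully open, 10 deg past upright. Push-push latch: pressing the front edge in to the stop (4 mm, 3 to 5 N) and letting go frees it; its damped spring swings it to 1.75 in 2 s, following the finger up. Pressed in to the stop again and let go, it latches at 0; an unlatched flap springs open
- flap_press (a point): the place to press: on the flap's outer (upper) face, mid-width, 85 mm from the hinge axis, 13 mm inside the free front edge, right over the latch; moves with the flap; its z axis is the outward normal of the outer face, its x axis points from the free edge to the hinge. The flap is 127 mm wide, 97 mm deep, 5 mm thick, its outer face flush with the case top, 60 mm above the bench; the case rail in front of it is 12 mm lower
- flap_hinge (a point): the flap's hinge axis at mid-width, 2 mm below the outer face, 58 mm above the bench, at x = +50, y = -46 mm in the counter's frame; it runs along the counter's y. To shut the open flap, push on its outer face from behind (the side away from the well), over and down about this axis, against 1 to 3 N of spring, then press at flap_press
- flap_lining (a point): middle of the black lining on the underside (inner face) of the flap, 118 x 78 mm, with the striker pin; the face not to be touched; frame as for flap_press
- reset (a joint): travel of the round reset button (m): 0 = up, 0.005 = fully down; spring return, 4 N when fully down
- reset_top (a point): centre of the top of the round reset button, 22 mm across in a steel ring, 46 mm above the bench when up, at x = -3, y = -14 mm in the counter's frame (53 mm in front of the hinge). It stands in the well under the flap: panel 32 mm above the bench, 104 x 131 mm, with a black latch block (36 x 30 mm, top 49 mm above the bench) at the middle of its front
- preset (a joint): travel of the small square key (m): 0 = up, 0.005 = fully down; not to be pressed
- preset_top (a point): centre of the top of the small square key, 13 x 13 mm, top 44 mm above the bench, 48 mm to the right of the reset button
- socketbox: bench socket box: a fixed grey case 150 x 180 x 60 mm high with TWO narrow flaps (67 mm wide each) and no display; origin centre of its underside, axes as for the counter; to be left alone
- socket_flap1 (a joint): angle of the socket box's left narrow flap (rad), 0 = latched, opens positive; same kind of push latch; not to be opened
- socket_flap2 (a joint): the same for its right narrow flap
- tack_tin: small round steel tin, 37 mm across, 40 mm tall, standing between the two cases; origin centre of its underside
- cement_pot: dark steel cement pot with lid, 92 mm across the foot, 84 mm tall; origin centre of its underside
- cement_brush: flat brush with wooden handle, 190 mm long, lying; origin at its middle, on the bench
- tape_roll: roll of paper tape lying flat, 60 mm across, 25 mm tall; origin centre of its underside
- outsole: loose rubber outsole lying flat, 253 x 88 x 19 mm; origin at its middle, on the bench
- last: grey-green shoe last, 245 x 78 mm, 112 mm tall at the heel; origin at its middle, on the bench
- cobbler_hammer: hammer lying down, 240 mm long; origin at its middle, on the bench

How it is judged:
By the outcome, as a careful person would: the job done as asked, in the order asked, and still so for the second after the job is handed in, with the robot touching nothing.
It also fails if it takes over 58 s, if anything falls off the work surface, if the arm or the gripper's body presses on something with over 40 N, if the wrist force passes 120 N, or if a joint passes its speed limit or range.

## Working session

There is one attempt and no reset: what is moved stays moved. The work goes in short steps, each a Python script; the robot and the scene stay as the last script left them, time stands still between calls to the robot, and variables do not carry over. Pictures are saved under pics/ and viewed, and the job is handed in when it is done.

```bash
ls; mkdir -p pics; cat > h.py <<'E'
import numpy as np, cv2
from cell import manip, readout, vision, workorder
def save(f,n): cv2.imwrite('pics/'+n+'.png', cv2.cvtColor(f['image'],cv2.COLOR_RGB2BGR))
def world(f,px,d=None):
    K=f['intrinsics'];E=np.array(f['extrinsics'])
    u,v=px
    if d is None: d=f['depth'][int(round(v)),int(round(u))]
    pc=np.array([(u-K[0][2])/K[0][0]*d, -(v-K[1][2])/K[1][1]*d, -d,1])
    return (np.linalg.inv(E)@pc)[:3]
def world_z(f,px,z):
    a=world(f,px,1.0);b=world(f,px,1000.0)
    t=(z-a[2])/(b[2]-a[2]); return a+t*(b-a)
E
python3 - <<'E'
from h import *
for n in ['scene','top']:
    f=vision.grab_frame(n); save(f,n+'0')
    print(n,f['intrinsics'],np.linalg.inv(f['extrinsics'])[:3,3], {k:v for k,v in f.items() if k not in('image','depth','intrinsics','extrinsics')})
    for l in ['counter','flap_press','flap_hinge','socketbox','tack_tin','cement_pot','last']:
        for r in vision.pinpoint(f,l)[:2]: print(l,r['confidence'],r['pixel'],world(f,r['pixel']).round(1))
    for l in ['counter','flap']:
        for r in vision.trace(f,l)[:3]: print('trace',l,r['confidence'],r['extent'])
s=readout.state(); print(s)
E
```

```text
pics
scene [[442.72410134   0.         277.21028252]
 [  0.         442.72410134 208.50306584]
 [  0.           0.           1.        ]] [1049.19118552 -173.71588845 1109.2199361 ] {'shot': 1}
counter 0.93 [334.9, 212.4] [519.3 181.1  61.4]
flap_press 0.85 [316.5, 190.7] [435.9 161.2  61.5]
flap_hinge 0.84 [326.2, 217.6] [525.7 152.4  60.5]
socketbox 0.75 [219.7, 268.7] [ 569.1 -162.8   57.5]
cement_pot 0.94 [327.5, 157.5] [313.2 251.7  24.7]
last 0.81 [411.8, 152.5] [404.5 484.3  55.4]
last 0.58 [277.8, 245.7] [541.9   5.6  21.1]
trace counter 0.62 [290.0, 175.4, 97.7, 65.8]
trace flap 0.77 [293.4, 182.1, 58.0, 42.7]
top [[427.21840825   0.         275.01098453]
 [  0.         427.21840825 207.54779529]
 [  0.           0.           1.        ]] [ 168.7363304    55.92853156 1333.73541324] {'shot': 2}
counter 0.6 [227.7, 196.7] [476.5 213.3  58.7]
flap_press 0.87 [242.2, 205.7] [450.2 166.6  60.9]
flap_press 0.19 [205.7, 255.7] [290.8 262.1  73.9]
flap_hinge 0.9 [248.3, 183.5] [521.2 152.7  61.9]
socketbox 0.67 [347.7, 182.8] [ 541.5 -154.4   58.4]
tack_tin 0.69 [175.4, 191.2] [499.
[... 243 characters left out ...]
5.9]
{'clock': 1.0, 'joint_pos': array([ 1.19248747e+00,  3.06793159e-01,  1.50644517e+00,  2.24141402e-05,
        1.32841015e+00, -7.35291028e-02]), 'dq': array([ 4.26281373e-04, -5.50525436e-04, -9.06632830e-04, -1.37996274e-04,
       -1.02643029e-04, -5.19103544e-05]), 'joint_efforts': array([-1.26885575e-04, -4.57499528e+01, -2.52337146e+01,  1.20457075e-04,
        7.52857195e-04, -8.66441383e-06]), 'eef_pos': array([172.57047364, 548.46758845, 231.29174198]), 'tool_rot': array([-0.5701031 ,  0.57011101,  0.41828284, -0.41832446]), 'wrist_force': array([-0.1081209 , -0.35176168, -0.56301674]), 'torque': array([-0.01394386,  0.02380636, -0.00194425]), 'gripper_width': 85.1589190249878}
```

```bash
python3 - <<'E'
from h import *
a=cv2.imread('pics/scene0.png')[140:300,150:440]; cv2.imwrite('pics/s0c.png',cv2.resize(a,None,fx=2.7,fy=2.7,interpolation=2))
a=cv2.imread('pics/top0.png')[130:290,110:400]; cv2.imwrite('pics/t0c.png',cv2.resize(a,None,fx=2.7,fy=2.7,interpolation=2))
E
```

```text
(no output)
```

View pics/s0c.png

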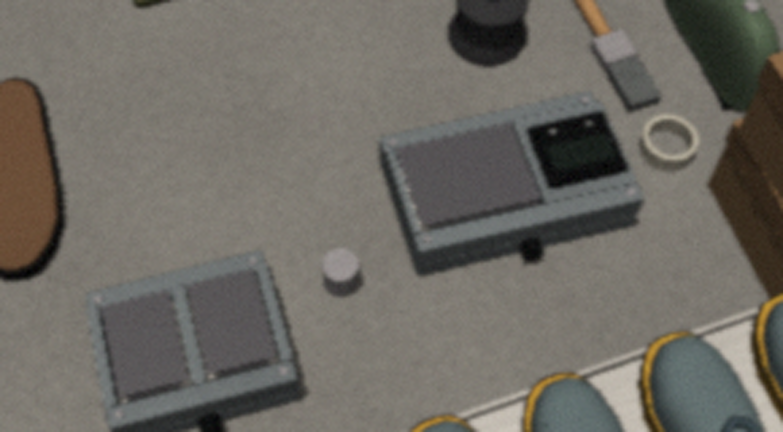

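View pics/t0c.png

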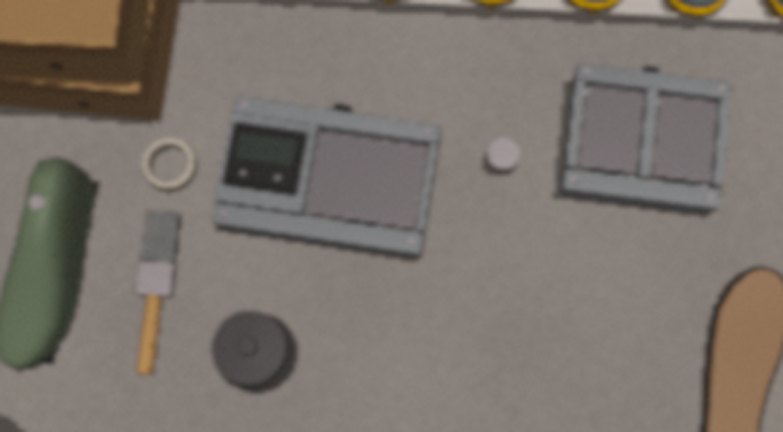

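```bash
cat >> h.py <<'E'
def cloud(f):
    d=f['depth'];v,u=np.mgrid[0:420,0:560];K=f['intrinsics']
    pc=np.stack([(u-K[0][2])/K[0][0]*d,-(v-K[1][2])/K[1][1]*d,-d,np.ones_like(d)],-1)
    p=(pc@np.linalg.inv(f['extrinsics']).T)[...,:3]; p[d==0]=np.nan; return p
E
python3 - <<'E'
from h import *
for n in ['top','scene']:
    f=vision.grab_frame(n);p=cloud(f)
    z=p[...,2]
    floor=(abs(p[...,0]-600)<40)&(abs(p[...,1]-0)<40); print(n,'floor',np.nanmedian(z[floor]),'noise',np.nanstd(z[floor]))
    m=(p[...,0]>370)&(p[...,0]<600)&(p[...,1]>60)&(p[...,1]<340)&(z>38)&(z<85)
    q=p[m][:,:2].astype(np.float32)
    print(len(q),cv2.minAreaRect(q), )
    # robust: mask component then rect
    r=cv2.connectedComponentsWithStats(m.astype(np.uint8))
    k=1+np.argmax(r[2][1:,4]); q=p[r[1]==k]; print(len(q),cv2.minAreaRect(q[:,:2].astype(np.float32)))
    for l in ['flap_press','flap_hinge']:
        g=vision.pinpoint(f,l)[0]; print(l,g['confidence'],world_z(f,g['pixel'],60 if l=='flap_press' else 58).round(1))
    rg=vision.trace(f,'flap')[0]; q=p[rg['region']]; print('flap med z',np.nanmedian(q[:,2]))
    c=np.array([world_z(f,(u,v),60) for v,u in np.argwhere(rg['region'])],np.float32)[:,:2]
    print('flap rect',cv2.minAreaRect(c))
    # profile of x at mid
E
```

```text
top floor 0.44556364633649537 noise 2.811139788904085
3724 ((493.9927978515625, 203.6778564453125), (240.79202270507812, 164.72352600097656), 84.53150939941406)
3723 ((487.3478698730469, 204.31399536132812), (240.79202270507812, 151.37289428710938), 84.53150939941406)
flap_press 0.57 [453.5 162.9  60. ]
flap_hinge 0.57 [529.2 161.3  58. ]
flap med z 60.23205014035864Traceback (most recent call last):
  File "<stdin>", line 16, in <module>
cv2.error: OpenCV(4.12.0) /io/opencv/modules/imgproc/src/convhull.cpp:143: error: (-215:Assertion failed) total >= 0 && (depth == CV_32F || depth == CV_32S) in function 'convexHull'
```

```bash
python3 - <<'E'
from h import *
from scipy.optimize import minimize
for n in ['top','scene']:
    f=vision.grab_frame(n);p=cloud(f);z=p[...,2]
    m=(p[...,0]>370)&(p[...,0]<600)&(p[...,1]>60)&(p[...,1]<340)&(z>38)&(z<66)
    r=cv2.connectedComponentsWithStats(m.astype(np.uint8));k=1+np.argmax(r[2][1:,4])
    q=p[r[1]==k][:,:2]; print(n,cv2.minAreaRect(q.astype(np.float32)))
    # image-consistent fit: project rail/top outline against depth mask
    rg=vision.trace(f,'flap')[0]; 
    c=np.array([world_z(f,(u,v),60)[:2] for v,u in np.argwhere(rg['region'])]).astype(np.float32)
    print('flap rect',cv2.minAreaRect(c),c.mean(0))
    rg=vision.trace(f,'counter')[0]; mm=(rg['region'])&(z>38)&(z<90); 
    print('counter rect',cv2.minAreaRect(p[mm][:,:2].astype(np.float32)))
    # mask fit by max-inlier minus
    full=p[(abs(p[...,0]-490)<130)&(abs(p[...,1]-205)<170)]; 
    top=(full[:,2]>40); xy=full[:,:2]
    def cost(t):
        a=t[2];R=np.array([[np.cos(a),-np.sin(a)],[np.sin(a),np.cos(a)]]);l=(xy-t[:2])@R
        d=np.maximum(abs(l[:,0])-75,abs(l[:,1])-120); s=1/(1+np.exp(d/2)); return np.sum((s-top)**2)
    best=min((minimize(cost,[487,204,a],method='Nelder-Mead',options=dict(initial_simplex=[[487,204,a],[492,204,a],[487,209,a],[487,204,a+.05]])) for a in(-.18,-.1)),key=lambda o:o.fun)
    print('fit',best.x,np.degrees(best.x[2]),best.fun,len(xy))
    for l in ['flap_press','flap_hinge','counter']:
        g=vision.pinpoint(f,l)[0]; print(l,g['confidence'],world_z(f,g['pixel'],dict(flap_press=60,flap_hinge=58,counter=0)[l]).round(1))
E
```

```text
top ((486.8265686035156, 204.57376098632812), (241.3124237060547, 151.3314971923828), 84.25030517578125)
flap rect ((483.2430419921875, 157.40377807617188), (128.90097045898438, 106.70735168457031), 83.26023864746094) [482.4563  157.62978]
counter rect ((492.3870849609375, 203.63690185546875), (240.25787353515625, 162.49191284179688), 84.0837631225586)
fit [ 4.89015703e+02  2.04827693e+02 -9.64399519e-02] -5.525602222242829 131.256745744253 8318
flap_press 0.72 [448.7 169.6  60. ]
flap_hinge 0.7 [532.  151.8  58. ]
counter 0.56 [486.4 209.6   0. ]
scene ((487.276611328125, 206.73348999023438), (240.6315460205078, 153.6731414794922), 84.41659545898438)
flap rect ((483.3312072753906, 161.75819396972656), (132.29910278320312, 107.23353576660156), 83.92739868164062) [484.60513 160.73415]
counter rect ((487.276611328125, 206.73348999023438), (240.6315460205078, 153.6731414794922), 84.41659545898438)
fit [ 4.84911689e+02  2.08580353e+02 -9.60107564e-02] -5.501011126850573 320.4990315277074 9079
flap_press 0.72 [437.1 165.4  60. ]
flap_hinge 0.97 [528.7 162.7  58. ]
counter 0.8 [480.6 200.8   0. ]
```

```bash
cat >> h.py <<'E'
from scipy.spatial.transform import Rotation as Rot
C=np.array([487.5,205.5]);YAW=-0.097
def W(x,y,z): 
    c,s=np.cos(YAW),np.sin(YAW); return [C[0]+c*x-s*y, C[1]+s*x+c*y, z]
def Q(sgn=1,tilt=0):
    # tilt>0: tool approach leans toward counter +x (tool body leans to robot)
    c,s=np.cos(YAW),np.sin(YAW); cx=np.array([c,s,0]);cy=np.array([-s,c,0])
    y=np.array([0,0,-np.cos(tilt)])+np.sin(tilt)*cx; x=sgn*cy
    R=np.stack([x,y,np.cross(x,y)],1); q=Rot.from_matrix(R).as_quat(); return [q[3],q[0],q[1],q[2]]
def st(m=''):
    s=readout.state(); print(m,round(s['clock'],2),s['eef_pos'].round(1),'F',s['wrist_force'].round(1),'g',round(s['gripper_width'],1),flush=True); return s
E
python3 - <<'E'
from h import *
for s in (1,-1):
    for p in (W(-35,-46,200),W(-35,-46,55),W(90,-46,130),W(90,-46,260)):
        j=manip.inverse_kinematics(p,Q(s)); print(s,np.round(p,1),None if j is None else np.round(j,2))
f=vision.grab_frame('top');p=cloud(f)
b=(p[...,2]>30)
for x in range(560,760,20):
    print(x,[int(np.nanmax(np.where((abs(p[...,0]-x)<10)&(abs(p[...,1]-y)<10),p[...,2],0))) for y in range(40,340,20)])
E
```

```text
1 [448.2 163.1 200. ] [ 0.26  0.2   1.75 -0.    1.19 -1.21]
1 [448.2 163.1  55. ] [ 0.26  0.39  1.93 -0.    0.82 -1.21]
1 [572.6 151.  130. ] [ 0.19  0.42  1.6  -0.    1.12 -1.29]
1 [572.6 151.  260. ] [ 0.19  0.31  1.43 -0.    1.4  -1.29]
-1 [448.2 163.1 200. ] [ 0.26  0.2   1.75 -0.    1.19  1.93]
-1 [448.2 163.1  55. ] [ 0.26  0.39  1.93 -0.    0.82  1.93]
-1 [572.6 151.  130. ] [ 0.19  0.42  1.6  -0.    1.12  1.85]
-1 [572.6 151.  260. ] [ 0.19  0.31  1.43 -0.    1.4   1.85]
560 [6, 7, 4, 61, 63, 63, 64, 63, 65, 68, 66, 63, 63, 65, 64]
580 [10, 5, 5, 6, 6, 6, 6, 28, 38, 7, 3, 4, 7, 58, 57]
600 [6, 4, 4, 8, 9, 7, 6, 9, 5, 6, 9, 6, 7, 6, 6]
620 [5, 6, 8, 5, 8, 7, 5, 6, 3, 5, 8, 4, 6, 6, 5]
640 [4, 5, 9, 12, 6, 6, 5, 5, 7, 6, 8, 7, 4, 8, 7]
660 [6, 5, 8, 10, 5, 7, 7, 5, 6, 5, 5, 6, 5, 6, 4]
680 [5, 5, 7, 8, 7, 4, 8, 5, 6, 5, 5, 4, 6, 4, 4]
700 [50, 28, 19, 32, 30, 45, 48, 28, 35, 32, 30, 44, 49, 22, 30]
720 [69, 44, 37, 34, 63, 70, 72, 57, 34, 35, 61, 73, 71, 61, 34]
740 [75, 66, 24, 57, 77, 78, 77, 71, 22, 45, 76, 81, 82, 75, 39]
```

```bash
python3 - <<'E'
from h import *
manip.grab(20)
manip.goto(W(-35,-46,170),Q()); st('above')
manip.move_straight(W(-35,-46,72),rate=150); st('near')
f=vision.grab_frame('scene'); save(f,'near')
a=cv2.imread('pics/near.png')[120:270,230:430]; cv2.imwrite('pics/nearc.png',cv2.resize(a,None,fx=4,fy=4,interpolation=2))
E
```

```text
above 4.36 [448.3 163.8 170.2] F [ 0.5  0.  -0.4] g 0.3
near 5.16 [448.7 163.6  72.4] F [ 0.7 -0.   0.2] g -0.1
```

View pics/nearc.png

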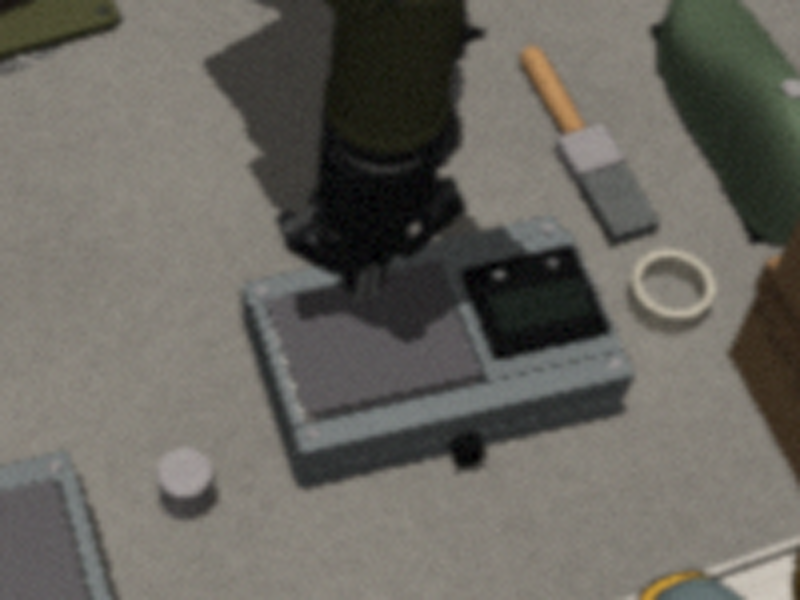

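The tip is above the front middle of the wide flap (crop ~(370,290)). I'll press and retreat fast.

```bash
python3 - <<'E'
from h import *
r=manip.move_straight(W(-35,-46,52),rate=25,max_force=9); s=st(f'press {r}')
p=s['eef_pos']
manip.move_straight(W(-35,-46,260),rate=450); st('up')
manip.dwell(1.5)
f=vision.grab_frame('scene'); save(f,'open')
a=cv2.imread('pics/open.png')[120:270,230:430]; cv2.imwrite('pics/openc.png',cv2.resize(a,None,fx=4,fy=4,interpolation=2))
for l in ['flap_press','flap_hinge','reset_top','flap_lining']:
    for g in vision.pinpoint(f,l)[:1]: print(l,g['confidence'],g['pixel'],world(f,g['pixel']).round(1))
st()
E
```

```text
press True 5.83 [448.3 163.1  56.4] F [ 1.2 -0.7  3.1] g -0.3
up 6.43 [448.5 163.2 261. ] F [-1.1  0.  -1.1] g 0.0
flap_press 0.8 [329.9, 206.5] [548.3 143.4 158.6]
flap_hinge 0.96 [328.8, 216.6] [535.6 153.8  81.2]
flap_lining 0.93 [334.4, 212.8] [542.3 164.4 105.6]
 8.18 [448.2 163.1 260. ] F [ 0.1 -0.3  0.5] g 0.1
```

View pics/openc.png

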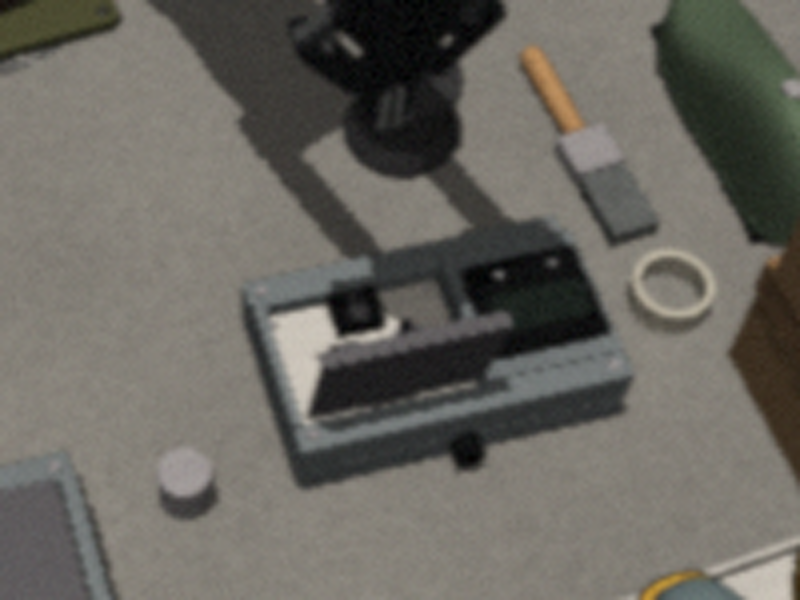

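Flap is upright (crop ~(415,365)), with the black latch block at (355,305). Next, the top camera for the button.

```bash
python3 - <<'E'
from h import *
f=vision.grab_frame('top'); save(f,'topo')
a=cv2.imread('pics/topo.png')[150:250,170:310]; cv2.imwrite('pics/topoc.png',cv2.resize(a,None,fx=5,fy=5,interpolation=2))
for l,z in [('reset_top',46),('preset_top',44),('flap_lining',100)]:
    for g in vision.pinpoint(f,l)[:1]: print(l,g['confidence'],g['pixel'],world_z(f,g['pixel'],z).round(1))
print('expect',W(-3,-14,46), W(-3,-62,44))
E
```

```text
reset_top 0.52 [295.1, 186.1] [525.3   7.5  46. ]
flap_lining 0.61 [246.6, 174.5] [538.3 156.9 100. ]
expect [np.float64(483.15823100601136), np.float64(191.8563552522488), 46] [np.float64(478.50952895584464), np.float64(144.08199424920895), 44]
```

View pics/topoc.png

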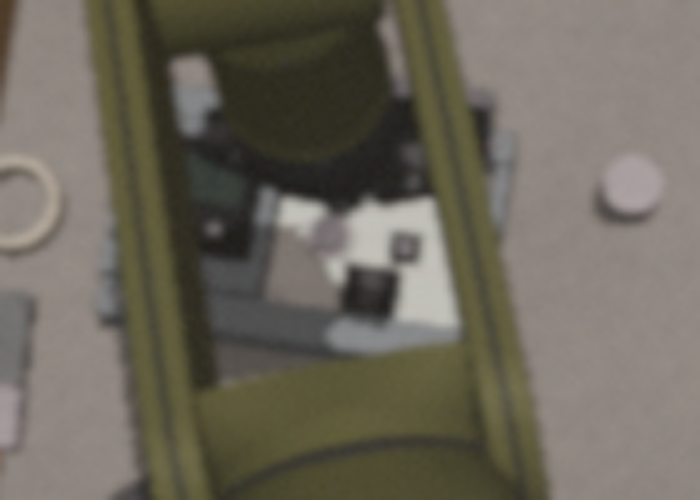

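The round button shows at crop (330,237), the square key at (405,247), the latch block at (370,290). The network's reset_top (295,186) is wrong, so I'll use the picture.

```bash
python3 - <<'E'
from h import *
f=vision.grab_frame('top')
for p,z in [((235.8,197.2),46),((250.8,199.2),44),((244,206.5),49)]:
    w=world_z(f,p,z); d=w[:2]-C; c,s=np.cos(YAW),np.sin(YAW); print(w.round(1),'local',(c*d[0]+s*d[1]).round(1),(-s*d[0]+c*d[1]).round(1))
p=W(0,-11,90); manip.goto(W(-3,-11,230),Q()); manip.move_straight(W(-2,-11,75),rate=150); st('near')
f=vision.grab_frame('scene'); save(f,'b'); a=cv2.imread('pics/b.png')[120:270,230:430]; cv2.imwrite('pics/bc.png',cv2.resize(a,None,fx=4,fy=4,interpolation=2))
E
```

```text
[479.4 189.7  46. ] local -6.5 -16.5
[476.1 142.9  44. ] local -5.3 -63.4
[450.7 161.9  49. ] local -32.4 -46.9
near 9.95 [485.1 194.9  75.9] F [-0.2 -0.1  0.7] g 0.1
```

View pics/bc.png

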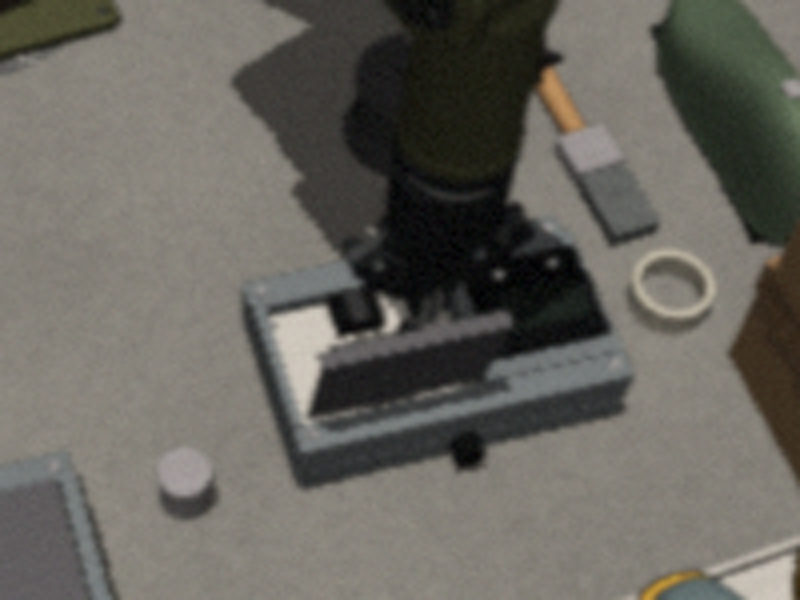

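```bash
python3 - <<'E'
from h import *
r=manip.move_straight(W(-2.5,-11.5,44),rate=40,max_force=15); st(f'a {r}')
r=manip.move_straight(W(-2.5,-11.5,36),rate=15,max_force=9); st(f'b {r}')
manip.dwell(0.2); st('hold')
f=vision.grab_frame('scene'); save(f,'b2'); a=cv2.imread('pics/b2.png')[120:270,230:430]; cv2.imwrite('pics/b2c.png',cv2.resize(a,None,fx=4,fy=4,interpolation=2))
E
```

```text
a False 10.93 [483.4 194.2  44. ] F [-2.1 -0.5  3. ] g -0.2
b True 11.29 [483.9 194.3  41. ] F [-1.6 -1.2  7.3] g -0.2
hold 11.49 [483.8 194.3  41. ] F [-1.4  1.   7.3] g 0.3
```

View pics/b2c.png

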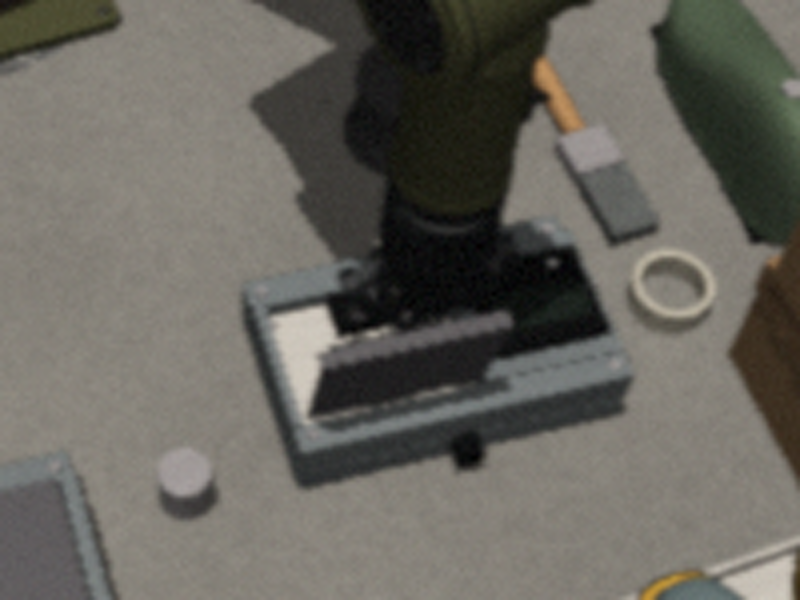

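```bash
python3 - <<'E'
from h import *
r=manip.move_straight(W(-2.5,-11.5,37),rate=15,max_force=8); st(f'b {r}')
manip.dwell(.3)
manip.move_straight(W(-4,-11.5,240),rate=250); st('up')
manip.move_straight(W(98,-46,260),rate=250); st('behind')
manip.move_straight(W(98,-46,136),rate=200); st('down')
f=vision.grab_frame('scene'); save(f,'c'); a=cv2.imread('pics/c.png')[120:270,230:430]; cv2.imwrite('pics/cc.png',cv2.resize(a,None,fx=4,fy=4,interpolation=2))
E
```

```text
b True 11.75 [483.8 194.3  41. ] F [-1.7 -0.2  8.4] g 0.3
up 13.0 [481.5 194.2 238.6] F [ 1.   0.3 -0.4] g -0.0
behind 13.59 [579.6 149.8 257.9] F [ 0.1 -0.1 -0.2] g -0.2
down 14.36 [580.7 150.7 136.8] F [ 0.5 -0.2 -0.2] g -0.2
```

View pics/cc.png

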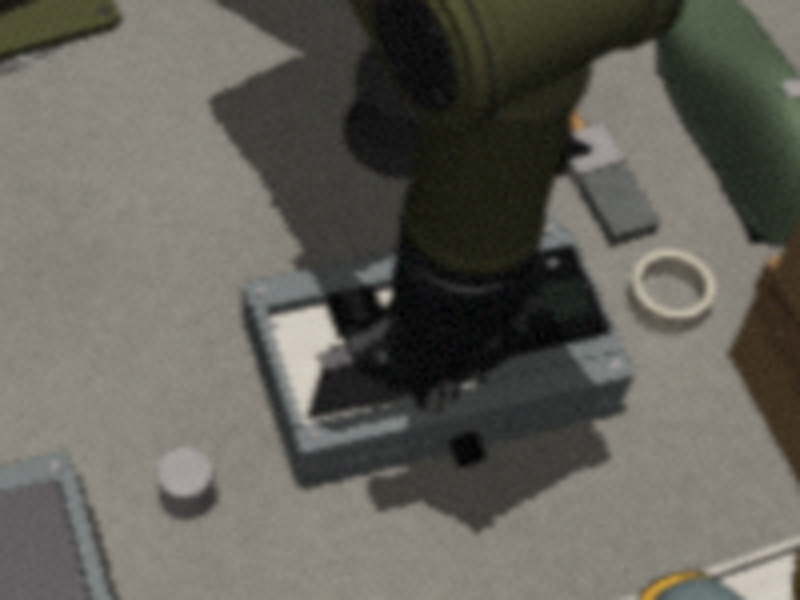

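The fingers stand behind the flap (tip at crop ~(435,395)), clear of it. I'll sweep it over now.

```bash
python3 - <<'E'
from h import *
def P(th,r):
    t=np.radians(th); return W(50-r*np.cos(t)+2*np.sin(t)+11, -46, 58+r*np.sin(t)+2*np.cos(t))
for th in (110,100,90,80,70,60,50,40,30):
    r=manip.move_straight(P(th,82),rate=80,max_force=20); s=st(f'{th} {r}')
    if r: break
f=vision.grab_frame('scene'); save(f,'d'); a=cv2.imread('pics/d.png')[120:270,230:430]; cv2.imwrite('pics/dc.png',cv2.resize(a,None,fx=4,fy=4,interpolation=2))
E
```

```text
110 False 14.66 [573.5 151.  135.5] F [-0.2 -0.4  0.8] g 0.4
100 False 14.98 [559.8 152.3 139. ] F [ 0.5  0.3 -0.6] g -0.1
90 False 15.31 [545.1 153.7 140.2] F [ 1.8 -0.   1.4] g 0.3
80 False 15.63 [530.9 155.1 139.1] F [ 1.1 -0.2  0. ] g 0.3
70 False 15.96 [516.9 156.5 135.5] F [1.4 0.5 1.2] g 0.0
60 False 16.28 [503.8 157.6 129.7] F [1.4 0.4 1.6] g 0.3
50 False 16.61 [492.  158.7 121.8] F [ 0.5 -0.1  2. ] g -0.0
40 False 16.93 [482.  159.7 112.1] F [ 1.7 -0.8  1.6] g 0.0
30 False 17.26 [473.8 160.5 100.6] F [ 0.4 -0.5  1.7] g 0.0
```

View pics/dc.png

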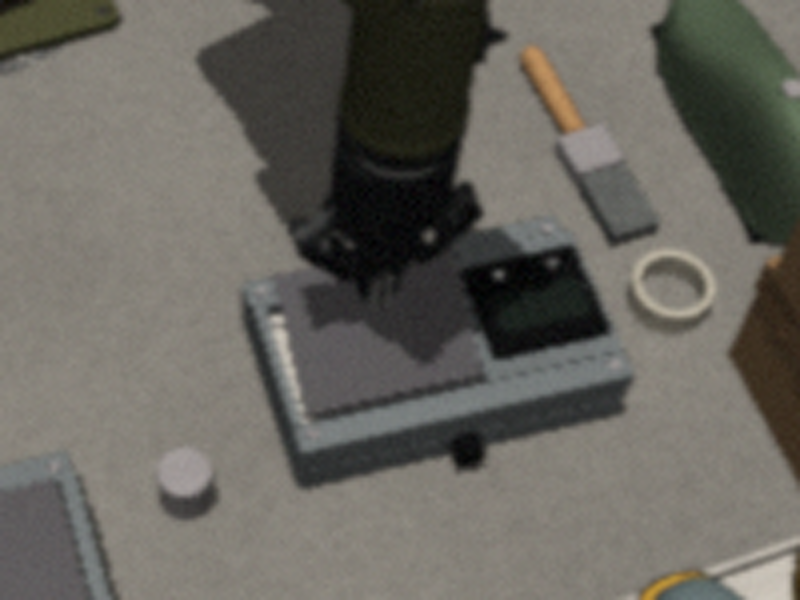

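```bash
python3 - <<'E'
from h import *
def P(th,r):
    t=np.radians(th); return W(50-r*np.cos(t)+2*np.sin(t)+11, -46, 58+r*np.sin(t)+2*np.cos(t))
for th,rr in ((20,84),(12,88),(6,93)):
    r=manip.move_straight(P(th,rr),rate=70,max_force=20); st(f'{th} {r}')
r=manip.move_straight(W(-34,-46,62.5),rate=30,max_force=20); st(f'pre {r}')
r=manip.move_straight(W(-34.5,-46,52),rate=20,max_force=11); st(f'press {r}')
manip.dwell(.4); st('hold')
manip.move_straight(W(-34.5,-46,75),rate=60); st('lift')
manip.dwell(.5)
f=vision.grab_frame('scene'); save(f,'e'); a=cv2.imread('pics/e.png')[120:270,230:430]; cv2.imwrite('pics/ec.png',cv2.resize(a,None,fx=4,fy=4,interpolation=2))
E
```

```text
20 False 17.67 [465.5 161.3  88.5] F [ 0.4 -0.5  1.8] g 0.1
12 False 18.0 [457.7 162.   78. ] F [ 0.6 -0.9  1.8] g 0.1
6 False 18.31 [450.9 162.7  69.5] F [-0.4 -0.1  3. ] g 0.2
pre False 18.72 [449.3 163.   62.4] F [ 0.9 -0.8  2. ] g -0.2
press True 19.12 [449.3 163.   56.7] F [-1.6 -1.  10.6] g 0.1
hold 19.52 [449.3 163.   56.8] F [-1.3 -0.5  9.4] g 0.1
lift 19.98 [448.6 163.1  75.2] F [-0.1  0.2  0.7] g 0.5
```

View pics/ec.png

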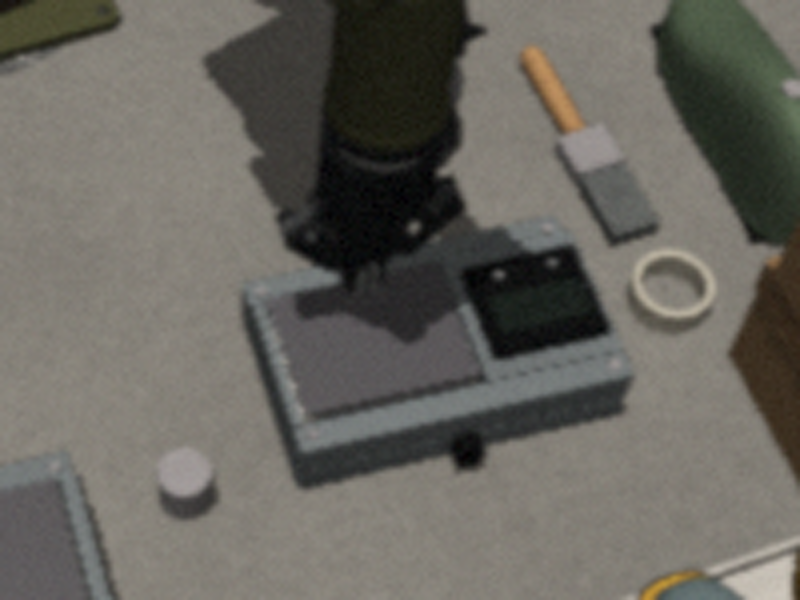

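The flap looks flush with the finger at z = 75 (same picture as before the first press). I'll retreat and check.

```bash
python3 - <<'E'
from h import *
manip.move_straight(W(-60,-46,260),rate=200); manip.dwell(2.0); st()
f=vision.grab_frame('scene'); save(f,'z'); a=cv2.imread('pics/z.png')[120:270,230:430]; cv2.imwrite('pics/zc.png',cv2.resize(a,None,fx=4,fy=4,interpolation=2))
p=cloud(f)
for x in (-40,-25,0,30,45,60):
    w=np.array(W(x,-46,0)); m=np.hypot(p[...,0]-w[0],p[...,1]-w[1])<8; print(x,m.sum(),np.nanmedian(p[...,2][m]).round(1))
E
```

```text
23.61 [423.3 165.5 260. ] F [ 0.3  0.4 -0.2] g 0.1
-40 63 337.6
-25 765 525.2
0 24 61.5
30 23 60.7
45 26 60.4
60 23 61.1
```

View pics/zc.png

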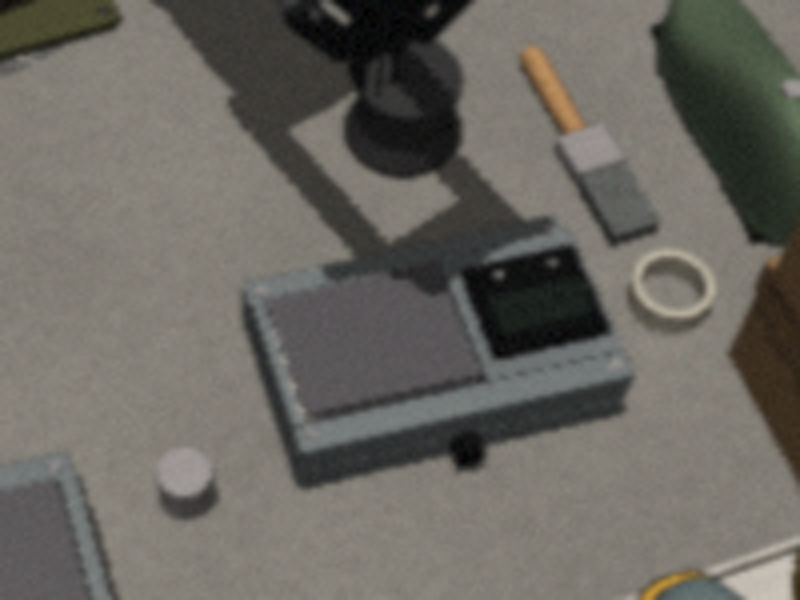

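The flap lies flush (crop (375,345)) 3.5 s after release, and nothing else has moved. The depth values at x = -40 and -25 came from the robot itself. Handing in.

```bash
python3 - <<'E'
from h import *
workorder.job_done(); st()
E
```

```text
the job is handed in; nothing more can be done
the job is handed in; nothing more can be done
```

The pair counter is zeroed and the job was handed in at about 24 s on the clock. No verdict was reported.

- **Opening:** I pressed the front edge of the wide flap until it stopped at z = 56.4 mm, and it sprang fully open by itself.
- **Reset button:** I pressed it until it stopped at z = 41.0 mm, about 8 N. That matches the full 5 mm travel, and a second harder push gave no further movement.
- **Closing:** I pushed the flap over from behind on its outer face with the closed fingertips. I then pressed it in to the stop (z = 56.7 mm, about 10 N) and let go.

**Last checks:** about 3.5 s after release the flap looked flush in the picture. Depth over its middle and hinge end read 60.4 to 61.5 mm, against the 60 mm case top. The depth readings I tried near its front edge were blocked by the arm, so there I have only the picture. Nothing else in view had moved, and the gripper was clear at z = 260 mm.

**Disagreement:** the network's position for the reset button was wrong, about 190 mm off. I used the counter's fitted pose instead; the button's place in the picture agreed with it to within about 4 mm.

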